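# Unload the tilted shaker: release the ratchet clamp and move the bottle to the slant rest

### The arm

A 6-joint arm with a two-finger parallel gripper is mounted at the origin on the work surface. World frame = base frame: x ahead of the robot, y to its left, z up, the work surface at z = 0. Lengths are in m, angles in rad, forces in N, time in s.
With the tool pointing down it reaches from about 0.375 to 0.9 m from the base axis. Payload 3.1 kg.
Tool frame: the origin (TCP) lies between the finger pads; the fingertips stand 19 mm ahead of it and the grasp point (between the pads) is the TCP; z points along the fingers, y is the direction in which the jaws open and shut (so a half turn about z gives the same grasp; the last joint's range is limited). The gripper opens to 85 mm and grips with 20 to 120 N. Pads are 22 mm wide; open, the fingers measure 114 mm over their backs; the gripper's body (76 mm by 85 mm) begins 54 mm behind the grasp point. The pads swing forward as they close: fully open they stand 13 mm farther back than shut.
Start: joints at [-1.476, 0.527, 1.433, -0, 1.181, -0.178], TCP at [0.168, -0.602, 0.25] pointing down, gripper open.
Joint ranges: [-3.08, 3.08], [-0.75, 2.2], [0.22, 2.44], [-1.43, 4.57], [0, 2.65], [-2.85, 2.85]. Speed limits (rad/s): [2.79, 2.79, 3.14, 3.14, 3.14, 3.14].

### API

Orientations are given as a unit quaternion [x, y, z, w].
In Python, from station import manip, optics, job gives the robot as it stands.
- The arm moves only by the shell command python3 -m inch 'ROWS' [OPENING] [FORCE]. ROWS is JSON, one flat list of numbers, 4 for each row, row after row: the shift along the world's x, y, z in cm, then the turn about the world's z in rad. A call has 1 to 20 rows; each row shifts and turns the commanded pose from where the row before left it; what a row does not reach is not made up. A row lasts 1/8 s, in which the tool goes at most 62.5 mm and 10.7 degrees, less where a joint would pass 70% of its speed; a pose out of reach is approached as far as the arm can. A call with a gripper value outside its range is refused whole. OPENING is the opening in per cent of the stroke, from 0 (shut) to 100 (fully open), set as the call begins (- or left out, the last holds). The fingers move at their own pace and stop on an object; FORCE is the grip in N (left out, the last holds). Time passes only in rows, so rows that do not move let the fingers close. It gives the time, the measured TCP pose, the force and the opening at its end, in the units of the state.
- manip.sense(): the state, without advancing time (a new reading comes with each control period).
- optics.snapshot(name): name is "scene" or "top"; returns (picture, depth): 480x640x3 uint8, red, green, blue; 480x640 float32, m along the optical axis (not along the pixel's ray), 0 where there is no reading.
- optics.camera_model(name): a dict with "mtx" (3x3 intrinsics, pixels), "camera_from_world" (4x4, takes a point from world to camera coordinates). Camera axes: x right, y up, looking along -z (the intrinsics and any distortion apply to the point x, -y, -z); pixel columns grow to the right and rows downward; lengths in m; the calibration is good to about 2 mm. A picture is of the moment at which its call begins. camera_model takes no time and is no camera call.
- job.sign_off(): hands the job in, once; it reports no verdict.
The state is a dict: "t": time; "q": joint angles; "qd": joint speeds; "tau": joint torques, N m; "tcp_pos": TCP position; "tool_rot": TCP orientation; "force": force on the tool from outside, world axes, zero at the start; "ft_torque": the same for the moment, N m; "finger_gap": opening from 0.0 (shut) to 1.0 (fully open).
Only numpy, scipy, OpenCV 4.12 (cv2) and the standard library are available. Lean on these libraries where they do the work, as an engineer would, in place of code of your own. Each camera call takes 0.05 s, during which the arm holds its last target.

### The job

The shaker has finished: lift the red pawl tab and slide the clamp bar right back up the slope. Then lift the cap end of the amber bottle out of its neck fork, draw the bottle out of the foot socket endwise, and lay it in the V saddles of the slant rest, cap at the high end and foot close against the stop. Keep the cap higher than the foot all the way, put the bottle down without dropping it, leave the clamp bar back, and leave the other glassware and bottles where they stand.

Things in the scene. Friction and masses are not known exactly. Their poses are not given: they have to be found in the camera images.
- shaker: White bench shaker, fixed and level. Origin: centre of its underside. Base 200 mm (own x) by 440 mm (own y), 48 mm high. A drive column 170 mm wide (x) stands on its +y end, its upright face at own y = 110 mm; its head, 180 mm wide, overhangs the upper end of the sloping cradle: front face at own y = 80 mm, underside 360 and top 410 mm high.
- cradle: Aluminium deck of the shaker, 150 mm wide, sloping up 30 degrees to the column. Axes: x level, across; y up the slope; z square to the deck. Origin on the deck's surface, on its centre line, at the inner face of the foot socket's back plate; in the shaker's frame (0, -170, 60) mm. Between socket and fork (y 22 to 133 mm) the deck is bare. A guide rod 10 mm thick lies each side at x +-62, z 30, from y 145 mm.
- socket (a point): Middle of the mouth of the blue foot socket that holds the bottle's foot, cradle (0, 22, 42) mm. The socket is 22 mm deep, from its back plate at y 0, and open only up the slope (+y): floor at cradle z 19, cheeks at x +-28, hook-over top with underside at z 75 and upper side at z 83 mm.
- fork (a point): Middle of the notch floor of the white neck fork, cradle (0, 139, 29) mm. The fork is 12 mm thick (y 133 to 145) and 58 mm wide; notch 32 mm wide; its prongs reach up to cradle z 36 mm. It stands between the bottle's shoulder and cap, so the bottle cannot be drawn endwise until its neck is lifted out.
- toothed_bar (a point): Low end of the steel toothed bar, at the height of the tooth tips, cradle (0, 180, 24) mm. The bar is 16 mm wide and runs up the centre line to the column; teeth every 12 mm.
- bar (a joint): Slide of the blue clamp bar in m: 0 = clamped on the cap, 0.060 = right back at its stop, up the slope (cradle +y). Friction of about 4 N holds it where it is left. With the pawl down it can go back only about 2 mm, till the pawl meets a tooth. The bar is 150 mm wide (x), 30 mm thick (y) with its pad, cradle z from 27 to 61 mm.
- bar_pad (a point): Centre of the clamp bar's rubber pad face that presses on the cap: cradle (0, 175.5 + slide, 42) mm; moves with the bar.
- pawl (a joint): Angle of the ratchet pawl in rad: 0 = down in the teeth, grows as the tab is lifted, stop at 0.70. Clear of the teeth above about 0.15. A light spring (1 to 2 N at the tab) drops it again when let go, so hold it up while the bar slides; pulling the raised tab up the slope takes the bar along.
- pawl_pivot (a point): The pawl's pivot, on the bar's back: cradle (0, 212.5 + slide, 32) mm. Its axis is cradle x; a positive angle swings the tab up, away from the deck.
- pawl_tab (a point): Centre of the pawl's red finger tab, a block 16 mm (cradle x) by 18 (y) by 26 mm (z). With the pawl down it lies 62 mm up the slope from the pivot and 28 mm above it (cradle z 60 mm). As the bar goes back the tab comes under the overhanging head, 60 to 70 mm above it, so the tool must lean down the slope, about square to the deck or more.
- bottle: Amber glass bottle with white cap, loose, about 0.4 kg. Origin: centre of its foot; z runs along it to the cap. Body 46 mm in diameter to z 116, flat shoulder to 123, neck 26 mm to 150, cap 36 mm to 175 mm (end). At first its axis lies 42 mm above the deck along cradle +y, foot at the back plate. To clear the prongs its cap end must rise about 10 degrees about the foot; the socket leaves room for some 15.
- bottle_neck (a point): Point on the bottle's axis in the middle of its neck, 139 mm from the foot.
- rest: Slant rest, fixed: white base plate 110 mm (own x) by 190 mm (own y, from -85 to 105), 12 mm thick, level. Origin on its underside. It carries the sloping saddles.
- slant: Sloping part of the rest. Axes: x level, across; y up the slope (30 degrees); z square to it. Origin: where the centre of the bottle's foot comes when the bottle lies home, its axis along +y; in the rest's frame (0, -55, 62) mm. Blue foot stop plate 50 mm wide from y -8 to 0, up to z 16 mm. Steel spine 30 mm wide below, its top at z -37 mm.
- saddle_low (a point): Bottom of the bottle's body in the lower blue V saddle, slant (0, 14, -23) mm. Each saddle is 14 mm long (y), reaches to x +-34 mm and up to z 0; between the two is free room for fingers. The plastic is slick: a bottle laid a little high up slides down to the stop when let go.
- saddle_high (a point): The same in the upper V saddle, slant (0, 106, -23) mm.
- beaker: Bystander: glass beaker, 72 mm wide, 95 mm high. Origin: centre of its underside.
- reagent: Bystander: white reagent bottle with red cap, 60 mm wide, 115 mm high. Origin: centre of its underside.
- mortar: Bystander: white ceramic mortar bowl, 96 mm wide, 55 mm high. Origin: centre of its underside.
Not all that is in view belongs to the job. What is shaped like the rest but purple or yellow is not meant.

How it is judged:
On the way, in this order (a step that is already met when the one before it is completed fails the run):
1. the pawl is lifted out of the teeth while the clamp bar is still forward (value of joint pawl above 0.15 rad and value of joint bar below 0.012 m), for 0.05 s.
2. the clamp bar is slid right back, the bottle still lying in its place (value of joint bar above 0.052 m and distance of bottle from where it was at the start of the episode below 0.01 m), for 0.1 s.
3. the cap end is lifted out of the neck fork with the foot still in the socket (z of bottle_neck in the frame of cradle above 0.056 m and y of bottle in the frame of cradle between -0.015 and 0.018 m), for 0.05 s.
4. the foot is drawn out of the socket (y of bottle in the frame of cradle above 0.02 m), for 0.05 s.
At the end, for the whole second after the job is handed in: The bottle lies at rest and released in both V saddles of the slant rest, its foot centre within 15 mm of the home point at the foot stop, its axis within 0.1 rad of the slope with the cap at the high end; the clamp bar is still back (slide above 45 mm) (distance between bottle and slant below 0.015 m and angle between the z axis of bottle and the y axis of slant, either way round below 0.1 rad and angle between bottle's own z axis and vertical below 1.3 rad and linear speed of bottle below 0.02 m/s and value of joint bar above 0.045 m); the robot touches nothing.
It fails at once if the bottle's cap sinks level with its foot or lower (angle between bottle's own z axis and vertical above 1.5 rad).
It fails at once if the bottle is dropped (moves faster than 0.45 m/s with no finger on it, a free fall of 10 mm or more) (linear speed of bottle above 0.45 m/s and contact force between the fingers and bottle below 0.05 N).
It fails at once if a bystander is pushed more than 20 mm (distance of any of beaker, reagent, mortar from where it was at the start of the episode above 0.02 m).
It also fails if it takes over 61 s, if anything falls off the work surface, if the arm or the gripper's body presses on something with over 40 N, if the wrist force passes 120 N, or if a joint passes its speed limit or range.

## Working session

There is one attempt and no reset: what is moved stays moved. The work goes in short steps, Python scripts to look and compute and a shell command to move; the robot and the scene stay as the last step left them, time stands still between calls to the robot, and variables do not carry over. Pictures are saved under pics/ and viewed, and the job is handed in when it is done.

```bash
ls -la; mkdir -p pics
python3 - <<'E'
from station import manip, optics, job
import cv2
s=manip.sense(); print(s)
for n in("scene","top"):
    p,d=optics.snapshot(n); cv2.imwrite(f"pics/{n}0.png",p[:,:,::-1]); 
    import numpy as np; np.save(f"pics/{n}0d.npy",d); print(optics.camera_model(n))
E
```

```text
total 12
drwxr-xr-x  3 agent agent 4096 Dec  6 18:17 .
drwxr-xr-x 23 root  root  4096 Dec  6 18:17 ..
drwxr-xr-x  2 agent agent 4096 Dec  6 18:17 pics
{'t': 0.0, 'q': array([-1.47653624e+00,  5.28456280e-01,  1.43389039e+00, -7.76805764e-06,
        1.18139592e+00, -1.78468201e-01]), 'qd': array([-1.26352809e-03, -6.11806892e-04, -7.16430304e-04,  7.89915848e-04,
       -1.02062828e-03,  2.57346385e-05]), 'tau': array([ 4.76211117e-04, -4.42345798e+01, -1.78025508e+01, -2.07645662e-04,
        8.64404807e-03,  1.36957266e-05]), 'tcp_pos': array([ 0.16833158, -0.60121098,  0.24934344]), 'tool_rot': array([ 9.90716035e-01,  1.35943304e-01,  4.16584679e-05, -1.07416206e-03]), 'force': array([-0.73395503, -1.4214931 ,  0.19231143]), 'ft_torque': array([-0.03393676,  0.0270296 ,  0.00066317]), 'finger_gap': 0.9985073431303244}
{'mtx': array([[471.81356838,   0.        , 323.76819087],
       [  0.        , 471.81356838, 233.97681378],
       [  0.        ,   0.        ,   1.        ]]), 'camera_from_world': array([[ 0.2205287 ,  0.97536958,  0.00461369,  0.01618387],
       [-0.80506713,  0.17934917,  0.5654209 ,  0.35085321],
       [ 0.55066688, -0.12840586,  0.82478962, -1.6248189 ],
       [ 0.        ,  0.        ,  0.        ,  1.        ]])}
{'mtx': array([[516.53012972,   0.        , 320.9135979 ],
       [  0.        , 516.53012972, 235.74101856],
       [  0.        ,   0.        ,   1.        ]]), 'camera_from_world': array([[ 0.02171426, -0.99974583, -0.00606345, -0.14858403],
       [ 0.99416782,  0.02095149,  0.10578933, -0.53902905],
       [-0.1056354 , -0.00832523,  0.99437008, -1.42931877],
       [ 0.        ,  0.        ,  0.        ,  1.        ]])}
```

View pics/scene0.png

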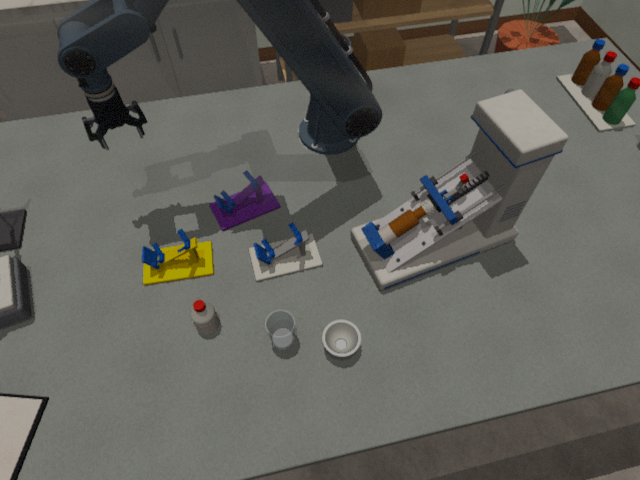

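View pics/top0.png

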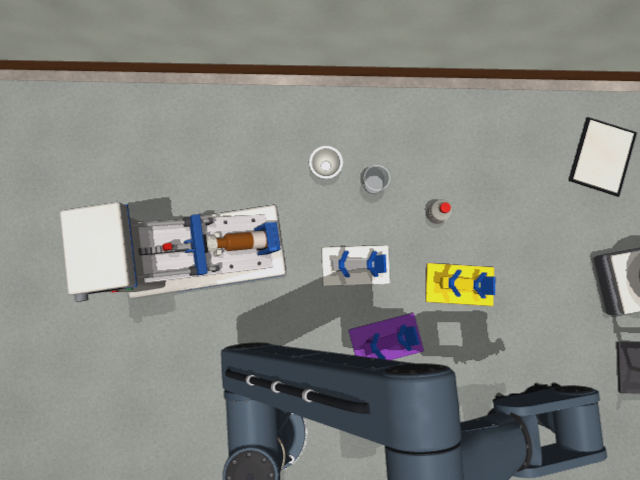

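Candidates for the bottle: the amber one in the cradle (top 237,241), and the brown ones at the rack (scene 588,65 / 608,92, background). I choose the one in the cradle. Candidates for the rest: white (top 355,265), yellow (460,284), purple (387,338). I choose white. The red tab is at top (167,246), while the other red thing at (445,208) is the reagent cap. Next come close crops and measurement.

```bash
cat > h.py <<'E'
import numpy as np, cv2
from station import manip, optics
def cloud(n,d):
    m=optics.camera_model(n);K=m["mtx"];T=np.linalg.inv(m["camera_from_world"])
    v,u=np.mgrid[0:480,0:640]
    x=(u-K[0,2])/K[0,0]*d; y=(v-K[1,2])/K[1,1]*d
    P=np.stack([x,-y,-d,np.ones_like(d)],-1)@T.T
    P=P[...,:3]; P[d<=0]=np.nan
    return P
def ray(n,u,v):
    m=optics.camera_model(n);K=m["mtx"];T=np.linalg.inv(m["camera_from_world"])
    r=T[:3,:3]@np.array([(u-K[0,2])/K[0,0],-(v-K[1,2])/K[1,1],-1]); return T[:3,3],r
def onz(n,u,v,z):
    o,r=ray(n,u,v); return o+r*(z-o[2])/r[2]
def tri(a,b):
    (o1,r1),(o2,r2)=a,b
    A=np.stack([r1,-r2],1); s=np.linalg.lstsq(A,o2-o1,rcond=None)[0]
    p,q=o1+s[0]*r1,o2+s[1]*r2; return (p+q)/2,np.linalg.norm(p-q)
def px(n,P):
    m=optics.camera_model(n);K=m["mtx"];c=m["camera_from_world"]@np.append(P,1)
    return K[0,0]*c[0]/-c[2]+K[0,2],K[1,1]*-c[1]/-c[2]+K[1,2]
E
python3 - <<'E'
import cv2,numpy as np
from h import *
a=cv2.imread("pics/top0.png");b=cv2.imread("pics/scene0.png")
cv2.imwrite("pics/c1.png",cv2.resize(a[190:310,50:400],None,fx=2.28,fy=2.28,interpolation=2))
cv2.imwrite("pics/c2.png",cv2.resize(b[80:290,230:580],None,fx=2.28,fy=2.28,interpolation=2))
for n,im in(("top",a),("scene",b)):
    P=cloud(n,np.load(f"pics/{n}0d.npy"))
    hsv=cv2.cvtColor(im,cv2.COLOR_BGR2HSV)
    for nm,lo,hi in(("red",(0,170,120),(6,255,255)),("amber",(8,130,60),(18,255,220)),("blue",(100,150,60),(115,255,255))):
        k=cv2.inRange(hsv,lo,hi); c,l,s,ce=cv2.connectedComponentsWithStats(k)
        for i in range(1,c):
            if s[i,4]>15:
                q=P[l==i]; print(n,nm,s[i].tolist(),ce[i].round(1),np.nanmedian(q,0).round(3),np.nanmax(q[:,2]).round(3))
E
```

```text
top red [440, 203, 10, 10, 78] [444.7 207.3] [ 0.617 -0.466  0.114] 0.12
top red [163, 243, 9, 7, 51] [167.  246.2] [0.485 0.226 0.259] 0.266
top amber [0, 61, 640, 20, 5187] [320.5  70.3] [ 1.351 -0.115 -0.705] -0.649
top amber [217, 233, 36, 18, 524] [235.8 241.3] [0.509 0.079 0.16 ] 0.182
top blue [185, 215, 22, 60, 664] [197.5 244.6] [0.494 0.165 0.209] 0.219
top blue [255, 223, 25, 32, 420] [269.9 237.6] [ 0.524 -0.006  0.132] 0.147
top blue [339, 252, 10, 25, 123] [343.2 264.1] [ 0.459 -0.198  0.098] 0.116
top blue [367, 252, 19, 24, 305] [376.8 263.6] [ 0.465 -0.293  0.057] 0.079
top blue [449, 271, 12, 25, 110] [454.  282.4] [ 0.418 -0.493  0.1  ] 0.119
top blue [474, 273, 21, 25, 350] [484.9 285. ] [ 0.413 -0.589  0.058] 0.08
top blue [397, 325, 22, 26, 345] [407.7 336.6] [ 0.269 -0.379  0.058] 0.081
top blue [370, 334, 15, 25, 136] [375.9 346.8] [ 0.243 -0.287  0.1  ] 0.635
scene red [607, 51, 10, 6, 40] [611.6  53.8] [0.017 0.979 0.173] 0.18
scene red [631, 78, 9, 6, 42] [635.5  80.3] [0.158 0.977 0.171] 0.176
scene red [460, 174, 8, 6, 28] [463.4 176.4] [0.492 0.225 0.261
[... 925 characters left out ...]
159] 0.183
scene blue [595, 39, 10, 10, 69] [599.5  43.2] [-0.051  0.978  0.17 ] 0.177
scene blue [618, 64, 11, 11, 76] [623.   68.7] [0.094 0.975 0.17 ] 0.177
scene blue [421, 176, 37, 46, 457] [438.6 198.3] [0.509 0.165 0.21 ] 0.219
scene blue [215, 192, 21, 20, 150] [225.1 202.1] [ 0.278 -0.373  0.058] 0.08
scene blue [289, 223, 13, 22, 114] [295.8 233.3] [ 0.454 -0.198  0.101] 0.118
scene blue [363, 222, 30, 30, 331] [373.5 236.4] [ 0.536 -0.008  0.135] 0.147
scene blue [178, 229, 12, 23, 116] [183.9 239.6] [ 0.41  -0.491  0.1  ] 0.118
scene blue [254, 239, 21, 25, 265] [264.2 251.5] [ 0.468 -0.288  0.057] 0.08
scene blue [142, 243, 22, 26, 324] [152.2 255.6] [ 0.417 -0.587  0.058] 0.078
```

View pics/c1.png

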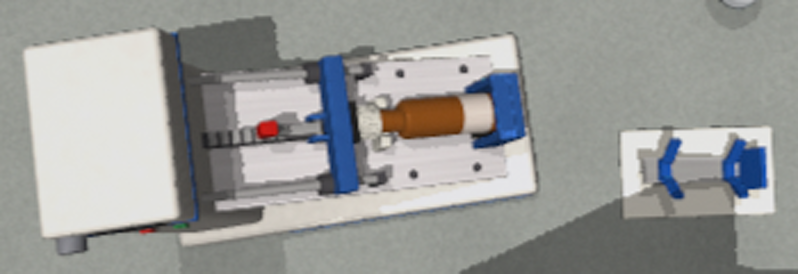

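View pics/c2.png

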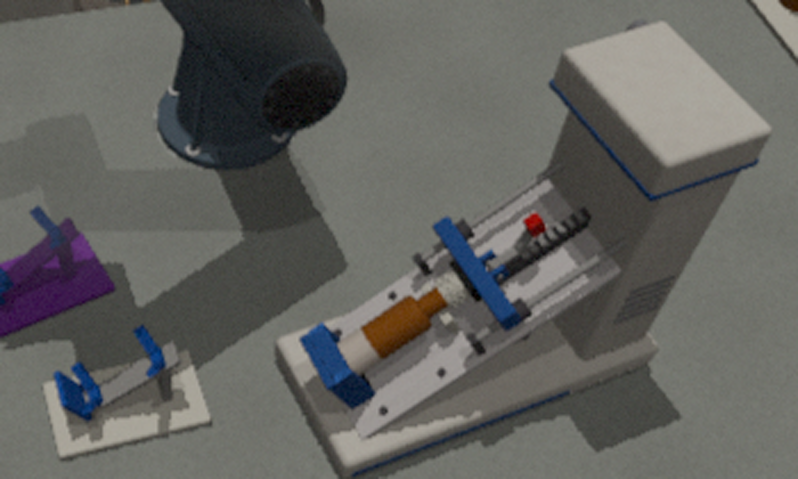

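Run:
```python
from h import *
for n in("top","scene"):
    P=cloud(n,np.load(f"pics/{n}0d.npy")); im=cv2.imread(f"pics/{n}0.png");hsv=cv2.cvtColor(im,cv2.COLOR_BGR2HSV)
    def rect(m,lab):
        q=P[m][:,:2].astype(np.float32); r=cv2.minAreaRect(q*1000); print(n,lab,m.sum(),np.round(r[0],1),np.round(r[1],1),round(r[2],2),'zmed',np.nanmedian(P[m][:,2]).round(4)); print(cv2.boxPoints(r).round(0).tolist())
    roi=(P[...,0]>.3)&(P[...,0]<.75)&(P[...,1]>.1)&(P[...,1]<.6)
    rect(roi&(abs(P[...,2]-.41)<.008),"head")
    roi=(P[...,0]>.35)&(P[...,0]<.7)&(P[...,1]>-.1)&(P[...,1]<.5)
    m=(roi&(abs(P[...,2]-.048)<.004)).astype(np.uint8); m=cv2.morphologyEx(m,2,np.ones((3,3)))>0
    rect(m,"base")
    roi=(P[...,0]>.35)&(P[...,0]<.55)&(P[...,1]>-.36)&(P[...,1]<-.1)
    white=(hsv[...,1]<50)&(hsv[...,2]>60)
    m=(roi&white&(abs(P[...,2]-.012)<.005)).astype(np.uint8);m=cv2.morphologyEx(m,2,np.ones((3,3)))>0
    rect(m,"rest")
    blue=cv2.inRange(hsv,(100,150,60),(115,255,255))>0
    roi=(P[...,1]>.1)&(P[...,1]<.25)&(P[...,0]>.35)&(P[...,0]<.65)
    rect(blue&roi,"bar")
    roi=(P[...,1]<.03)&(P[...,1]>-.05)&(P[...,0]>.45)&(P[...,0]<.6)
    rect(blue&roi&(P[...,2]>.11),"socket")
```

```text
top head 5246 [460.7 332. ] [194.9 129.9] 9.81 zmed 0.4088
[[354.0, 379.0], [376.0, 251.0], [568.0, 285.0], [546.0, 413.0]]
top base 673 [492.6 189.3] [195.7 415.3] 10.48 zmed 0.0474
[[359.0, 376.0], [434.0, -33.0], [627.0, 3.0], [551.0, 411.0]]
top rest 1061 [ 462.2 -235.5] [108.3 188.6] 2.87 zmed 0.0114
[[403.0, -144.0], [413.0, -332.0], [521.0, -327.0], [512.0, -139.0]]
top bar 661 [494.1 173.6] [146.7  46. ] 11.49 zmed 0.2089
[[418.0, 182.0], [427.0, 136.0], [571.0, 166.0], [561.0, 211.0]]
top socket 365 [525.3  -1.5] [74.3 46.9] 11.89 zmed 0.1333
[[484.0, 14.0], [494.0, -32.0], [566.0, -17.0], [557.0, 29.0]]
scene head 3191 [464.4 331.6] [195.4 129.7] 10.44 zmed 0.4098
[[357.0, 378.0], [380.0, 250.0], [572.0, 286.0], [549.0, 413.0]]
scene base 2266 [497.  189.9] [196.6 431.5] 9.93 zmed 0.048
[[363.0, 386.0], [437.0, -40.0], [631.0, -6.0], [557.0, 419.0]]
scene rest 1411 [ 466.6 -235.1] [113.1 189.7] 2.5 zmed 0.0122
[[406.0, -143.0], [414.0, -332.0], [527.0, -327.0], [519.0, -138.0]]
scene bar 460 [511.7 180.5] [171.4  53.3] 12.06 zmed 0.2097
[[422.0, 189.0], [433.0, 137.0], [601.0, 172.0], [590.0, 224.0]]
scene socket 323 [532.   -2.7] [74.7 45.2] 12.75 zmed 0.1349
[[491.0, 11.0], [501.0, -33.0], [573.0, -17.0], [563.0, 28.0]]
```

```bash
python3 -m inch '[2.8,3,1.5,0.148, 2.8,3,1.5,0.148, 2.8,3,1.5,0.148, 2.8,3,1.5,0.148, 2.8,3,1.5,0.148, 2.8,3,1.5,0.148, 2.8,3,1.5,0.148, 2.8,3,1.5,0.148, 2.8,3,1.5,0.148, 2.8,3,1.5,0.148]' 60 25
python3 -m inch '[0.3,4,0,0, 0.3,4,0,0, 0.3,4,0,0, 0.3,4,0,0, 0.3,4,0,0, 0.3,4,0,0, 0.3,4,0,0, 0.3,4,0,0, 0.3,4,0,0, 0.3,4,0,0, 0.3,4,0,0]'
```

```text
t: 1.35
tcp_pos: [0.449, -0.3006, 0.4004]
tool_rot: [0.638, 0.77, 0.0, -0.0]
force: [0.3, -0.4, -0.2]
finger_gap: 0.604
t: 2.72
tcp_pos: [0.4811, 0.1395, 0.3999]
tool_rot: [0.64, 0.768, -0.0, -0.0]
force: [0.2, 0.4, 0.5]
finger_gap: 0.604
```

Run:
```python
from h import *
for n in("scene","top"):
    p,d=optics.snapshot(n); cv2.imwrite(f"pics/{n}1.png",p[:,:,::-1]); np.save(f"pics/{n}1d.npy",d)
    print(n,px(n,manip.sense()["tcp_pos"]))
a=cv2.imread("pics/scene1.png");b=cv2.imread("pics/top1.png")
cv2.imwrite("pics/c3.png",np.vstack([cv2.resize(a[60:290,300:580],(560,460),interpolation=2)]))
```

```text
scene (np.float64(442.63756806601737), np.float64(137.00181862136438))
top (np.float64(186.6273462648674), np.float64(243.2033822702551))
```

View pics/c3.png

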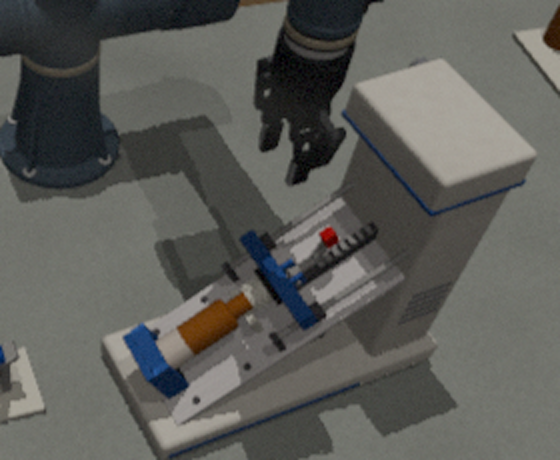

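View pics/top1.png

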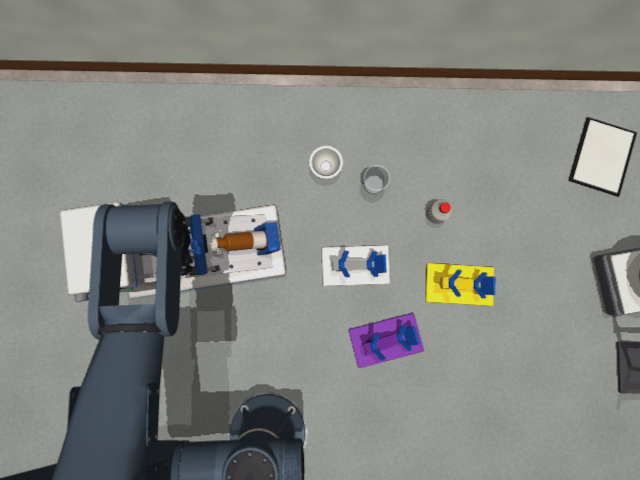

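Run:
```python
from h import *
t=manip.sense()["tcp_pos"]; a=np.deg2rad(10.3); X=np.array([np.cos(a),np.sin(a)]);Y=np.array([-X[1],X[0]])
for n in("scene","top"):
    P=cloud(n,np.load(f"pics/{n}1d.npy")); im=cv2.imread(f"pics/{n}1.png").astype(int)
    m=(im.max(2)<90)&(P[...,2]>t[2]-.03)&(P[...,2]<t[2]+.6)&(np.hypot(P[...,0]-t[0],P[...,1]-t[1])<.25)
    q=P[m]; dx=(q[:,:2]-t[:2])@X; dy=(q[:,:2]-t[:2])@Y; dz=q[:,2]-t[2]
    print(n,m.sum())
    for lo in np.arange(-.02,.4,.02):
        k=(dz>=lo)&(dz<lo+.02)
        if k.sum()>4: print(round(lo,2),k.sum(),'dx',np.percentile(dx[k],[2,98]).round(3),'dy',np.percentile(dy[k],[2,98]).round(3))
```

```text
scene 8652
-0.02 703 dx [-0.057  0.115] dy [-0.011  0.217]
0.0 256 dx [-0.051  0.114] dy [-0.013  0.205]
0.02 183 dx [-0.054  0.056] dy [-0.015  0.009]
0.04 279 dx [-0.061  0.061] dy [-0.018  0.01 ]
0.06 303 dx [-0.063  0.065] dy [-0.02   0.008]
0.08 339 dx [-0.062  0.067] dy [-0.021  0.009]
0.1 177 dx [-0.01   0.038] dy [-0.038  0.016]
0.12 318 dx [-0.017  0.037] dy [-0.039  0.018]
0.14 442 dx [-0.02   0.036] dy [-0.039  0.024]
0.16 298 dx [-0.014  0.035] dy [-0.037  0.018]
0.18 359 dx [-0.016  0.035] dy [-0.036  0.019]
0.2 399 dx [-0.013  0.034] dy [-0.035  0.03 ]
0.22 327 dx [-0.004  0.036] dy [-0.037  0.022]
0.24 601 dx [-0.1    0.038] dy [-0.062  0.04 ]
0.26 918 dx [-0.099  0.046] dy [-0.064  0.045]
0.28 1150 dx [-0.061  0.045] dy [-0.063  0.046]
0.3 1302 dx [-0.024  0.036] dy [-0.061  0.047]
0.32 6 dx [-0.007  0.001] dy [-0.057 -0.046]
top 8422
-0.02 145 dx [-0.082  0.105] dy [-0.008  0.227]
0.0 16 dx [-0.042  0.028] dy [-0.009  0.128]
0.02 81 dx [-0.058  0.051] dy [-0.011  0.007]
0.04 77 dx [-0.062  0.057] dy [-0.015  0.001]
0.06 43 dx [-0.067 -0.024] dy [-0.015 -0.001]
0.08 42 dx [-0.069 -0.034] dy [-0.01  -0.002]
0.1 30 dx [-0.035  0.012] dy [-0.035 -0.017]
0.12 82 dx [-0.033  0.015] dy [-0.036 -0.02 ]
0.14 67 dx [-0.028  0.009] dy [-0.035 -0.025]
0.18 9 dx [-0.037 -0.034] dy [0.009 0.018]
0.22 12 dx [-0.039 -0.036] dy [-0.003  0.015]
0.24 252 dx [-0.114  0.008] dy [-0.06   0.054]
0.26 675 dx [-0.153  0.021] dy [-0.061  0.055]
0.28 1317 dx [-0.163  0.035] dy [-0.061  0.054]
0.3 1539 dx [-0.179  0.031] dy [-0.058  0.058]
0.32 953 dx [-0.219 -0.053] dy [-0.046  0.058]
0.34 1195 dx [-0.238 -0.145] dy [-0.023  0.055]
0.36 810 dx [-0.245 -0.179] dy [-0.023  0.076]
0.38 927 dx [-0.248 -0.208] dy [-0.024  0.078]
```

```bash
python3 -m inch '[0.3,2.7,0,0, 0.3,2.7,0,0, 0.25,2.6,0,0, 0,0,-2.5,0, 0,0,-3,0, 0,0,-3,0, 0,0,-3,0, 0,0,-2,0, 0,0,-1.1,0, 0,0,0,0]'
python3 - <<'E'
from h import *
for n in("scene","top"):
    p,d=optics.snapshot(n); cv2.imwrite(f"pics/{n}2.png",p[:,:,::-1]); np.save(f"pics/{n}2d.npy",d)
a=cv2.imread("pics/scene2.png")
cv2.imwrite("pics/c4.png",cv2.resize(a[90:230,380:560],None,fx=4,fy=4,interpolation=2))
E
```

```text
t: 4.08
tcp_pos: [0.4896, 0.2176, 0.2537]
tool_rot: [0.64, 0.768, -0.001, -0.0]
force: [0.2, -1.2, 0.8]
finger_gap: 0.601
```

View pics/c4.png

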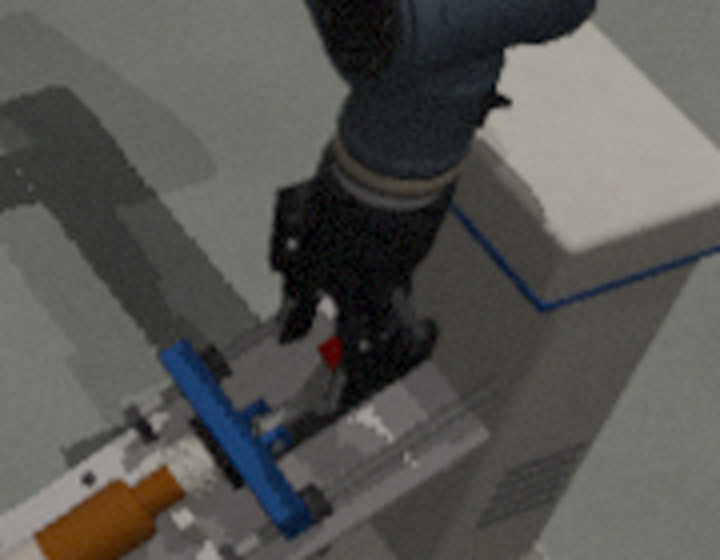

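The red tab (crop 330,350) sits between the open fingers. Closing.

```bash
python3 -m inch '[0,0,0,0, 0,0,0,0, 0,0,0,0, 0,0,0,0, 0,0,0,0]' 0 25
```

```text
t: 4.8
tcp_pos: [0.4911, 0.2185, 0.2551]
tool_rot: [0.64, 0.768, 0.001, 0.001]
force: [3.9, 1.1, 3.1]
finger_gap: 0.181
```

```bash
python3 -m inch '[0.06,-0.3,0.15,0, 0.06,-0.3,0.14,0, 0.06,-0.3,0.12,0, 0.06,-0.32,0.11,0, 0.06,-0.32,0.08,0, 0.06,-0.33,0.08,0, 0.06,-0.33,0.05,0, 0.06,-0.34,0.04,0, 0,0,0,0]'
python3 - <<'E'
from h import *
for n in("scene","top"):
    p,d=optics.snapshot(n); cv2.imwrite(f"pics/{n}3.png",p[:,:,::-1]); np.save(f"pics/{n}3d.npy",d)
a=cv2.imread("pics/scene3.png")
cv2.imwrite("pics/c5.png",cv2.resize(a[90:230,380:560],None,fx=4,fy=4,interpolation=2))
E
```

```text
t: 5.92
tcp_pos: [0.4955, 0.1938, 0.2621]
tool_rot: [0.64, 0.768, 0.002, -0.0]
force: [3.7, 3.7, 0.9]
finger_gap: 0.182
```

View pics/c5.png

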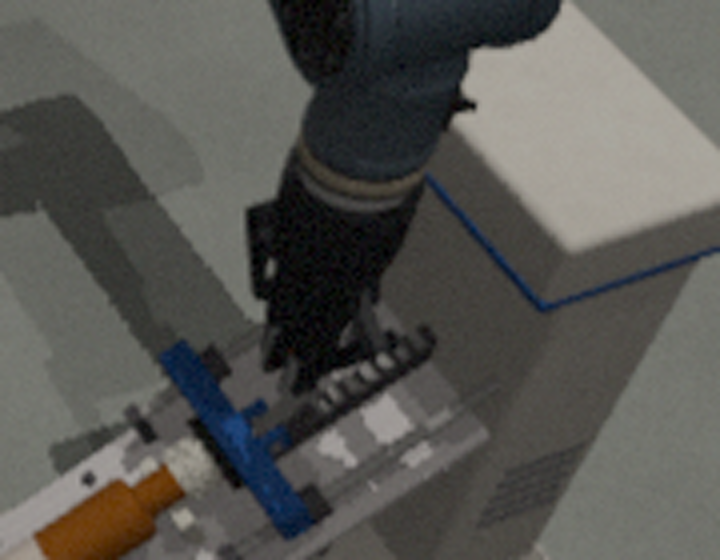

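```bash
python3 -m inch '[0.06,-0.34,0.02,0, 0.06,-0.34,0.01,0, 0.06,-0.34,-0.02,0, 0.06,-0.33,-0.02,0, 0.06,-0.33,-0.05,0, 0,0,0,0]'; python3 -c "
from station import manip;s=manip.sense();print(s['force'],s['tcp_pos'],s['ft_torque'])"
```

```text
t: 6.78
tcp_pos: [0.4985, 0.177, 0.2617]
tool_rot: [0.64, 0.768, 0.002, -0.0]
force: [3.9, 3.9, 1.9]
finger_gap: 0.182
[3.93710939 3.9361467  1.90229738] [0.49846775 0.17699322 0.26174369] [ 0.78847589 -0.48200202  0.0056105 ]
```

```bash
python3 -m inch '[-0.11,0.6,0.35,0, -0.11,0.6,0.35,0, -0.11,0.6,0.35,0, -0.11,0.6,0.35,0, -0.11,0.6,0.35,0, -0.11,0.6,0.35,0, -0.11,0.6,0.35,0, 0,0,0,0]'
python3 - <<'E'
from h import *
for n in("scene","top"):
    p,d=optics.snapshot(n); cv2.imwrite(f"pics/{n}4.png",p[:,:,::-1]); np.save(f"pics/{n}4d.npy",d)
a=cv2.imread("pics/scene4.png")
cv2.imwrite("pics/c6.png",cv2.resize(a[90:230,380:560],None,fx=4,fy=4,interpolation=2))
E
```

```text
t: 7.78
tcp_pos: [0.491, 0.2181, 0.2839]
tool_rot: [0.64, 0.769, 0.0, 0.001]
force: [7.9, 2.3, -10.1]
finger_gap: 0.18
```

View pics/c6.png

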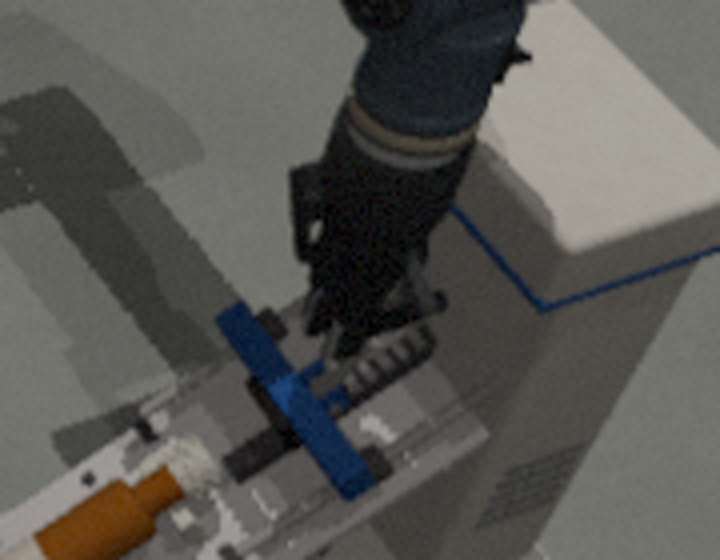

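```bash
cat > bar.py <<'E'
from h import *
import sys
def bar(k):
    im=cv2.imread(f"pics/scene{k}.png");P=cloud("scene",np.load(f"pics/scene{k}d.npy"));hsv=cv2.cvtColor(im,cv2.COLOR_BGR2HSV)
    m=(cv2.inRange(hsv,(100,150,50),(116,255,255))>0)&(P[...,1]>.12)&(P[...,1]<.3)&(P[...,2]>.17)&(P[...,0]>.53)&(P[...,0]<.66)&(P[...,2]<.29)
    return np.nanmedian(P[m],0),m.sum()
a=bar(0);b=bar(sys.argv[1]);d=b[0]-a[0];print(a,b,'slide',d@np.array([-.155,.852,.5]),d)
E
python3 bar.py 4
```

```text
(array([0.5594145 , 0.17331175, 0.20862768]), np.int64(170)) (array([0.55450193, 0.20989152, 0.23033923]), np.int64(150)) slide 0.04278318258880569 [-0.00491257  0.03657977  0.02171155]
```

```bash
python3 -m inch '[-0.1,0.48,0.18,0, -0.08,0.48,0.2,0, -0.08,0.48,0.25,0, 0,0,0,0, 0,0,0,0]'
python3 - <<'E'
from h import *
for n in("scene",):
    p,d=optics.snapshot(n); cv2.imwrite(f"pics/{n}5.png",p[:,:,::-1]); np.save(f"pics/{n}5d.npy",d)
a=cv2.imread("pics/scene5.png")
cv2.imwrite("pics/c7.png",cv2.resize(a[90:230,380:560],None,fx=4,fy=4,interpolation=2))
E
python3 bar.py 5
```

```text
t: 8.5
tcp_pos: [0.4886, 0.2317, 0.2904]
tool_rot: [0.64, 0.769, -0.0, 0.001]
force: [8.2, 0.1, -9.1]
finger_gap: 0.176
(array([0.5594145 , 0.17331175, 0.20862768]), np.int64(170)) (array([0.55451903, 0.22116306, 0.23603205]), np.int64(151)) slide 0.05523029547034825 [-0.00489547  0.0478513   0.02740437]
```

View pics/c7.png

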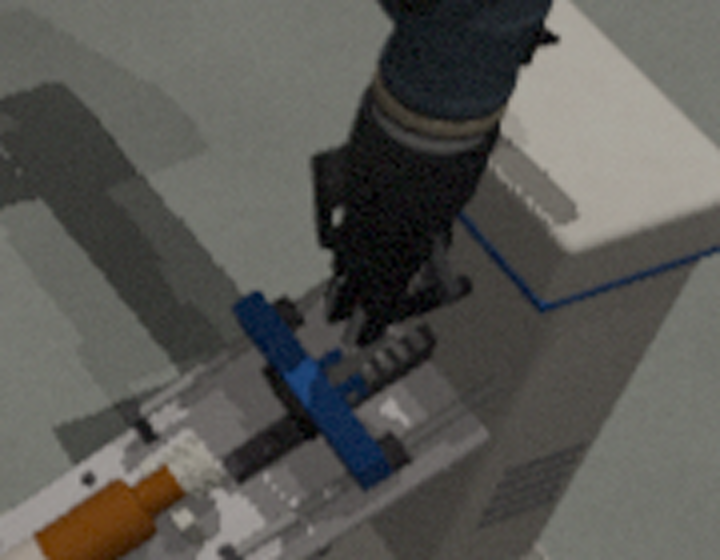

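Run:
```python
from h import *
a=np.deg2rad(10.3);X=np.array([np.cos(a),np.sin(a)]);Y=np.array([-X[1],X[0]]);O=np.array([.495,.1895])
for n in("scene","top"):
  P=cloud(n,np.load(f"pics/{n}0d.npy")); q=P-0; x=(q[...,:2]-O)@X; y=(q[...,:2]-O)@Y; z=q[...,2]
  for zl,zh in((.367,.38),(.38,.39),(.39,.40),(.40,.407)):
    m=(abs(x)<.08)&(z>zl)&(z<zh)&(y>.05)&(y<.12); print(n,zl,m.sum(),np.percentile(y[m],[5,50,95]).round(4) if m.sum() else '')
P=cloud("scene",np.load("pics/scene5d.npy"));x=(P[...,:2]-O)@X; y=(P[...,:2]-O)@Y; z=P[...,2]
for zl in np.arange(.30,.5,.02):
    m=(abs(x)<.06)&(z>zl)&(z<zl+.02)&(y<.073)&(y>-.02); print(zl.round(2),m.sum(),np.percentile(y[m],[2,50,98]).round(4),np.percentile(x[m],[2,98]).round(3))
s=manip.sense();print((s['tcp_pos'][:2]-O)@Y)
```

```text
scene 0.367 253 [0.0816 0.0842 0.0861]
scene 0.38 188 [0.0822 0.0843 0.0861]
scene 0.39 197 [0.0823 0.0843 0.0862]
scene 0.4 185 [0.0825 0.0849 0.0904]
top 0.367 173 [0.0823 0.0837 0.085 ]
top 0.38 122 [0.0826 0.0836 0.0847]
top 0.39 136 [0.0827 0.0836 0.0852]
top 0.4 362 [0.0831 0.089  0.1168]
0.3 94 [0.0304 0.0361 0.0498] [-0.029  0.025]
0.32 189 [0.0268 0.0331 0.0557] [-0.047  0.047]
0.34 209 [0.0252 0.032  0.0502] [-0.054  0.056]
0.36 274 [0.0233 0.0333 0.0496] [-0.057  0.058]
0.38 86 [0.0302 0.0357 0.0514] [0.014 0.041]
0.4 229 [0.0058 0.0182 0.0581] [-0.016  0.038]
0.42 261 [0.0059 0.0184 0.0588] [-0.016  0.038]
0.44 292 [0.0063 0.0194 0.0655] [-0.022  0.036]
0.46 268 [0.0077 0.0181 0.0612] [-0.017  0.036]
0.48 308 [0.0096 0.0209 0.0666] [-0.018  0.035]
0.04261707822543818
```

```bash
python3 -m inch '[0,0,0,0, 0,0,0,0, 0,0,0,0, 0.05,-0.3,0.5,0, 0.1,-0.5,1,0, 0.3,-1.5,2,0, 0.5,-3,3,0, 0.5,-4,2,0, 0.5,-4,0,0, 0.5,-4,0,0]' 70
python3 - <<'E'
from h import *
for n in("scene","top"):
    p,d=optics.snapshot(n); cv2.imwrite(f"pics/{n}6.png",p[:,:,::-1]); np.save(f"pics/{n}6d.npy",d)
a=cv2.imread("pics/scene6.png");b=cv2.imread("pics/top6.png")
cv2.imwrite("pics/c8.png",np.vstack([cv2.resize(a[90:290,330:560],(600,520))[:330],cv2.resize(b[200:300,120:320],(600,300))[:270]]))
E
python3 bar.py 6
```

```text
t: 9.8
tcp_pos: [0.5122, 0.0578, 0.3787]
tool_rot: [0.64, 0.768, 0.001, 0.001]
force: [-0.4, -0.5, 0.6]
finger_gap: 0.701
(array([0.5594145 , 0.17331175, 0.20862768]), np.int64(170)) (array([0.55383929, 0.22141355, 0.23665132]), np.int64(151)) slide 0.05585870373592363 [-0.00557521  0.04810179  0.02802364]
```

View pics/c8.png

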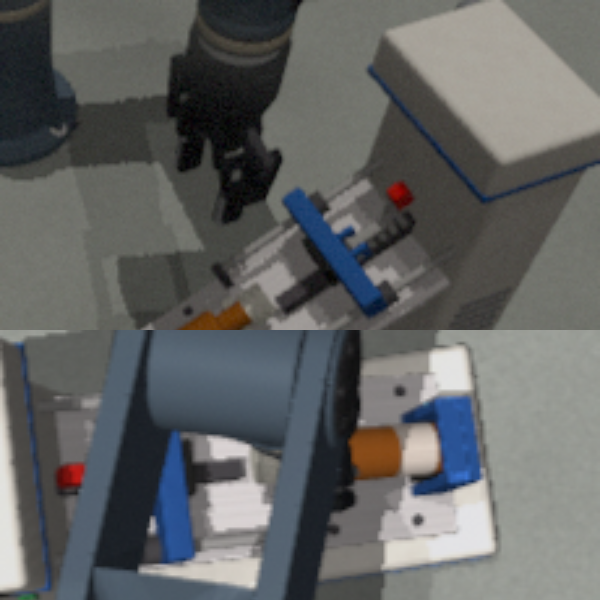

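```bash
cat > bot.py <<'E'
from h import *
a=np.deg2rad(10.3);X=np.array([np.cos(a),np.sin(a)]);Y=np.array([-X[1],X[0]]);O=np.array([.4943,.1934])
def cr(P):
    x=(P[...,:2]-O)@X; y=(P[...,:2]-O)@Y+.17; z=P[...,2]-.06; c,s=np.cos(np.pi/6),.5
    return np.stack([x,y*c+z*s,-y*s+z*c],-1)
if __name__=="__main__":
  for n in("top","scene"):
    P=cloud(n,np.load(f"pics/{n}0d.npy")); im=cv2.imread(f"pics/{n}0.png");hsv=cv2.cvtColor(im,cv2.COLOR_BGR2HSV)
    m=(cv2.inRange(hsv,(6,120,50),(20,255,230))>0)&(abs(P[...,0]-.51)<.06)&(abs(P[...,1]-.08)<.1)
    C=cr(P)[m]
    print(n,'amber',np.percentile(C,[2,50,98],axis=0).round(4).tolist())
    for lo in np.arange(.03,.13,.015):
        k=(C[:,1]>lo)&(C[:,1]<lo+.015)
        if k.sum()>5:
            q=C[k];t=q[q[:,2]>np.percentile(q[:,2],80)]; print(round(lo,3),k.sum(),'xr',np.percentile(q[:,0],[3,97]).round(4),'ztop',np.percentile(q[:,2],95).round(4),'x@top',np.median(t[:,0]).round(4))
    blue=(cv2.inRange(hsv,(100,150,50),(116,255,255))>0)&(P[...,1]<.04)&(P[...,1]>-.06)&(P[...,0]>.45)&(P[...,0]<.62)
    C=cr(P)[blue]; print('socket',np.percentile(C,[2,50,98],axis=0).round(4).tolist())
    blue=(cv2.inRange(hsv,(100,150,50),(116,255,255))>0)&(P[...,1]<.25)&(P[...,1]>.1)&(P[...,0]>.4)&(P[...,0]<.62)
    C=cr(P)[blue]; print('bar',np.percentile(C,[2,50,98],axis=0).round(4).tolist())
E
python3 bot.py
```

```text
top amber [[-0.0247, 0.0542, 0.0431], [-0.0059, 0.098, 0.0595], [0.0149, 0.1425, 0.0667]]
0.045 39 xr [-0.0248  0.0135] ztop 0.0654 x@top -0.0019
0.06 83 xr [-0.0242  0.0139] ztop 0.0656 x@top -0.0036
0.075 92 xr [-0.0242  0.0153] ztop 0.0665 x@top -0.0018
0.09 90 xr [-0.0241  0.0137] ztop 0.0658 x@top -0.0038
0.105 101 xr [-0.0241  0.0149] ztop 0.0652 x@top -0.0049
0.12 79 xr [-0.0186  0.012 ] ztop 0.0602 x@top -0.0021
socket [[-0.041, -0.011, 0.0193], [-0.007, 0.0092, 0.0811], [0.0305, 0.0227, 0.0865]]
bar [[-0.0742, 0.1841, 0.0394], [-0.0052, 0.1981, 0.059], [0.0658, 0.2155, 0.0649]]
scene amber [[-0.0112, 0.0564, 0.0321], [0.0098, 0.0962, 0.058], [0.0233, 0.1458, 0.0672]]
0.045 35 xr [-0.01    0.0225] ztop 0.065 x@top 0.0016
0.06 98 xr [-0.0108  0.0229] ztop 0.0669 x@top 0.0007
0.075 96 xr [-0.0099  0.0222] ztop 0.0668 x@top 0.002
0.09 100 xr [-0.0112  0.0233] ztop 0.0666 x@top 0.0054
0.105 96 xr [-0.0106  0.0233] ztop 0.0662 x@top 0.0019
0.12 63 xr [-0.0067  0.017 ] ztop 0.0609 x@top 0.0011
socket [[-0.0319, -0.0093, 0.0097], [0.0211, 0.0063, 0.0818], [0.039, 0.0219, 0.0866]]
bar [[-0.0658, 0.1844, 0.0284], [0.0135, 0.1955, 0.0605], [0.0761, 0.2189, 0.065]]
```

```bash
python3 -m inch '[0.25,0.45,-2,0, 0.25,0.45,-3.5,0, 0,0,-4,0, 0,0,-4,0, 0,0,-4,0, 0,0,-3.5,0, 0,0,-2.5,0, 0,0,-1.1,0, 0,0,0,0]' 80
python3 - <<'E'
from h import *
for n in("scene","top"):
    p,d=optics.snapshot(n); cv2.imwrite(f"pics/{n}7.png",p[:,:,::-1]); np.save(f"pics/{n}7d.npy",d)
a=cv2.imread("pics/scene7.png");b=cv2.imread("pics/top7.png")
cv2.imwrite("pics/c9.png",cv2.resize(a[130:290,330:530],(750,600)))
E
```

```text
t: 11.02
tcp_pos: [0.517, 0.0686, 0.1312]
tool_rot: [0.64, 0.768, -0.0, -0.0]
force: [-0.0, 0.7, -0.2]
finger_gap: 0.802
```

View pics/c9.png

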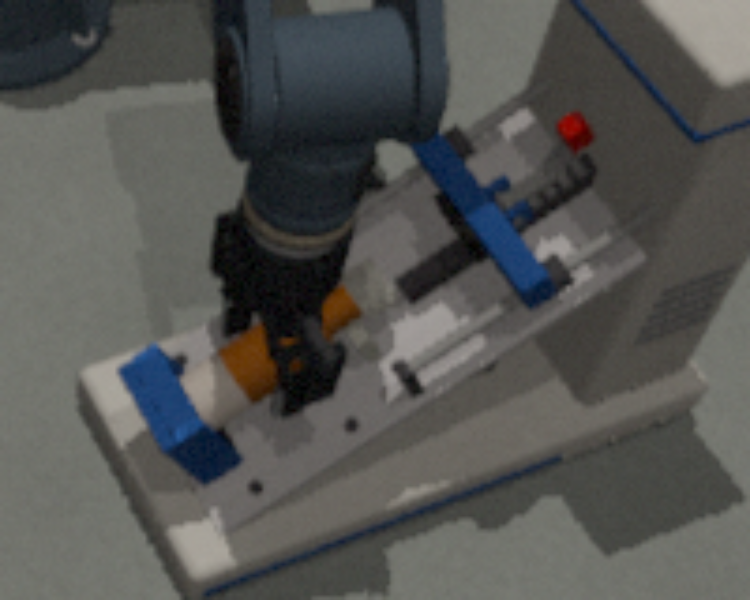

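```bash
python3 -m inch '[0,0,0,0, 0,0,0,0, 0,0,0,0, 0,0,0,0]' 0 35
python3 -m inch '[0.01,-0.05,0.18,0, 0.01,-0.05,0.18,0, 0.01,-0.05,0.18,0, 0.01,-0.05,0.18,0, 0.01,-0.05,0.18,0, 0.01,-0.06,0.18,0, 0.01,-0.06,0.18,0, 0.01,-0.06,0.18,0, 0,0,0,0]'
cat > bax.py <<'E'
from bot import *
import sys
k=sys.argv[1]
for n in("scene","top"):
    p,d=optics.snapshot(n); cv2.imwrite(f"pics/{n}{k}.png",p[:,:,::-1]); np.save(f"pics/{n}{k}d.npy",d)
    P=cloud(n,d);hsv=cv2.cvtColor(p,cv2.COLOR_RGB2HSV);t=manip.sense()["tcp_pos"]
    m=(cv2.inRange(hsv,(6,120,50),(20,255,230))>0)&(np.linalg.norm(P-t,axis=-1)<.11)
    C=cr(P)[m]; print(n,m.sum())
    ks=np.arange(np.nanpercentile(C[:,1],2),np.nanpercentile(C[:,1],98),.01)
    for lo in ks:
        q=C[(C[:,1]>=lo)&(C[:,1]<lo+.01)]
        if len(q)>5: print(' y',round(lo+.005,3),len(q),'ztop',np.percentile(q[:,2],95).round(4),'x',np.percentile(q[:,0],[3,97]).round(3))
E
python3 bax.py 8; python3 -c "
import cv2
a=cv2.imread('pics/scene8.png');cv2.imwrite('pics/c10.png',cv2.resize(a[130:290,330:530],(750,600)))"
```

```text
t: 11.62
tcp_pos: [0.5177, 0.0682, 0.1324]
tool_rot: [0.64, 0.768, 0.001, 0.001]
force: [-0.8, -0.4, 6.5]
finger_gap: 0.531
t: 12.75
tcp_pos: [0.5173, 0.0645, 0.1452]
tool_rot: [0.64, 0.768, -0.0, -0.001]
force: [0.6, 1.6, -9.5]
finger_gap: 0.528
scene 269
 y 0.062 64 ztop 0.0777 x [-0.013  0.021]
 y 0.072 55 ztop 0.0784 x [-0.015  0.021]
 y 0.082 40 ztop 0.0799 x [-0.015  0.018]
 y 0.092 9 ztop 0.0815 x [-0.014  0.025]
 y 0.122 12 ztop 0.1272 x [0.009 0.053]
 y 0.132 29 ztop 0.0711 x [-0.005  0.012]
 y 0.142 37 ztop 0.0718 x [-0.005  0.011]
 y 0.152 17 ztop 0.0733 x [-0.005  0.01 ]
top 58
 y 0.056 31 ztop 0.0783 x [-0.026  0.005]
 y 0.066 17 ztop 0.0799 x [-0.026 -0.008]
```

View pics/c10.png

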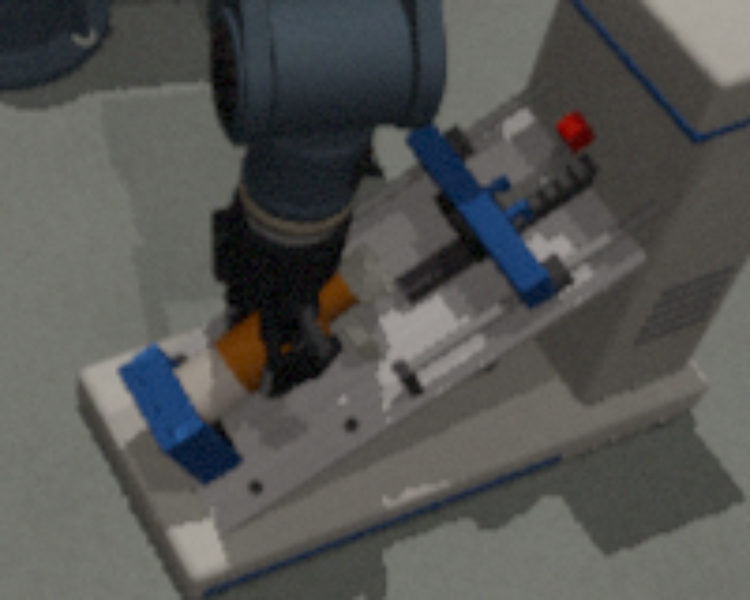

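```bash
python3 -m inch '[0.01,-0.06,0.14,0, 0.01,-0.06,0.14,0, 0.01,-0.06,0.14,0, 0.01,-0.06,0.14,0, 0,0,0,0]'
python3 bax.py 9
```

```text
t: 13.48
tcp_pos: [0.5173, 0.0624, 0.1512]
tool_rot: [0.64, 0.768, 0.0, -0.001]
force: [-1.0, 6.0, -9.3]
finger_gap: 0.526
scene 258
 y 0.062 58 ztop 0.0825 x [-0.013  0.021]
 y 0.072 56 ztop 0.0836 x [-0.015  0.02 ]
 y 0.082 42 ztop 0.0881 x [-0.015  0.021]
 y 0.092 15 ztop 0.1217 x [-0.014  0.022]
 y 0.122 8 ztop 0.077 x [0.01 0.02]
 y 0.132 22 ztop 0.0802 x [-0.006  0.016]
 y 0.142 32 ztop 0.0833 x [-0.004  0.011]
 y 0.152 18 ztop 0.0839 x [-0.003  0.011]
top 49
 y 0.059 38 ztop 0.0837 x [-0.026  0.001]
 y 0.069 8 ztop 0.0786 x [-0.027 -0.014]
```

```bash
python3 -m inch '[-0.06,0.33,0.22,0, -0.06,0.33,0.22,0, -0.06,0.33,0.22,0, -0.06,0.33,0.22,0, -0.06,0.33,0.23,0, -0.06,0.33,0.23,0, -0.06,0.33,0.24,0, -0.06,0.33,0.24,0, -0.06,0.33,0.24,0, 0,0,0,0]' 0 50
python3 bax.py 10; python3 -c "
import cv2
a=cv2.imread('pics/scene10.png');cv2.imwrite('pics/c11.png',cv2.resize(a[130:290,330:530],(750,600)))"
```

```text
t: 14.82
tcp_pos: [0.5128, 0.0916, 0.1721]
tool_rot: [0.64, 0.769, 0.0, 0.0]
force: [0.5, -0.8, -3.8]
finger_gap: 0.524
scene 364
 y 0.047 63 ztop 0.0795 x [-0.011  0.022]
 y 0.057 28 ztop 0.0813 x [-0.01   0.022]
 y 0.097 62 ztop 0.0865 x [-0.012  0.022]
 y 0.107 59 ztop 0.0874 x [-0.014  0.02 ]
 y 0.117 47 ztop 0.0891 x [-0.016  0.022]
 y 0.127 17 ztop 0.1222 x [-0.016  0.021]
 y 0.167 18 ztop 0.0812 x [-0.011  0.015]
 y 0.177 32 ztop 0.0851 x [-0.002  0.012]
 y 0.187 22 ztop 0.0859 x [-0.003  0.012]
top 173
 y 0.043 56 ztop 0.0793 x [-0.025  0.015]
 y 0.053 32 ztop 0.0803 x [-0.026  0.013]
 y 0.093 40 ztop 0.0859 x [-0.025  0.013]
 y 0.103 36 ztop 0.0857 x [-0.026  0.003]
```

View pics/c11.png

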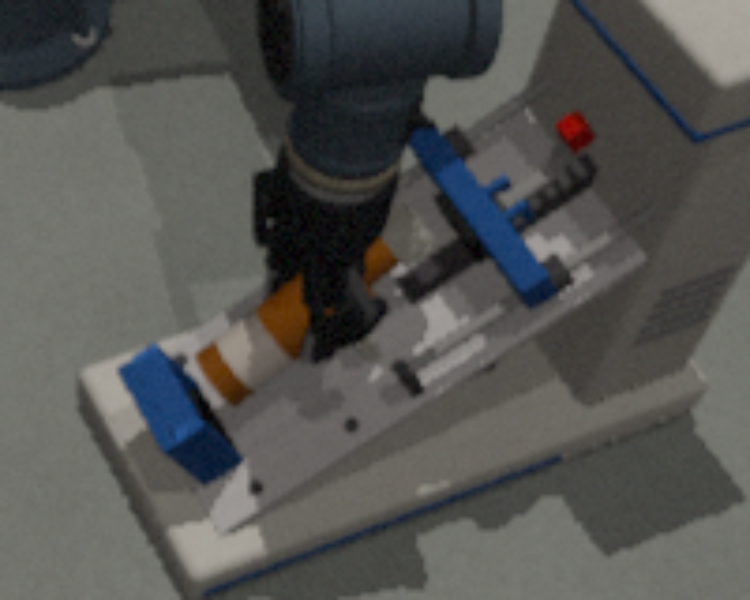

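```bash
python3 -m inch '[0,0,0.8,0, 0,-0.2,1.5,0, 0,-0.5,2,0, 0,-0.5,2.5,0, 0,-0.5,2.5,0, 0,-0.5,2,0, 0,0,0,0]'
python3 - <<'E'
from h import *
a=np.deg2rad(2.7);X=np.array([np.cos(a),np.sin(a)]);Y=np.array([-X[1],X[0]]);C0=np.array([.4657,-.2352]);O=C0-.010*Y
def sl(P):
    x=(P[...,:2]-O)@X; y=(P[...,:2]-O)@Y+.055; z=P[...,2]-.062; c,s=np.cos(np.pi/6),.5
    return np.stack([x,y*c+z*s,-y*s+z*c],-1)
print('rest O',O,'home',O-.055*Y)
for n in("top","scene"):
    P=cloud(n,np.load(f"pics/{n}0d.npy")); im=cv2.imread(f"pics/{n}0.png");hsv=cv2.cvtColor(im,cv2.COLOR_BGR2HSV)
    b=(cv2.inRange(hsv,(100,150,50),(116,255,255))>0)&(abs(P[...,0]-.465)<.06)&(abs(P[...,1]+.235)<.1)
    S=sl(P)[b]
    for lab,k in(("stop",(S[:,1]<.004)),("low",(S[:,1]>.004)&(S[:,1]<.04)),("high",(S[:,1]>.06))):
        q=S[k]; print(n,lab,k.sum(),np.percentile(q,[2,50,98],axis=0).round(4).tolist())
E
```

```text
t: 15.8
tcp_pos: [0.514, 0.0689, 0.2873]
tool_rot: [0.64, 0.768, 0.002, 0.002]
force: [-0.6, -0.3, -4.7]
finger_gap: 0.524
rest O [ 0.46617106 -0.2451889 ] home [ 0.46876192 -0.30012784]
top stop 191 [[-0.0261, -0.008, -0.027], [-0.0032, -0.0008, -0.0016], [0.0191, 0.0026, 0.0173]]
top low 114 [[-0.0345, 0.0064, -0.0335], [-0.0017, 0.015, -0.0168], [0.0281, 0.0223, -0.0012]]
top high 122 [[-0.0354, 0.0988, -0.0336], [-0.0045, 0.1075, -0.0201], [0.0269, 0.1143, -0.0023]]
scene stop 151 [[-0.0185, -0.0045, -0.0359], [0.0061, -0.0002, -0.0031], [0.0259, 0.0024, 0.0176]]
scene low 115 [[-0.0286, 0.0075, -0.0362], [-0.0076, 0.0168, -0.0168], [0.036, 0.0227, -0.0009]]
scene high 114 [[-0.0287, 0.1003, -0.0365], [-0.0098, 0.1084, -0.0179], [0.0346, 0.1139, -0.0018]]
```

```bash
cat > hold.py <<'E'
from h import *
import sys
k=sys.argv[1]; yaw=float(sys.argv[2])
a=np.deg2rad(yaw);X=np.array([np.cos(a),np.sin(a)]);Y=np.array([-X[1],X[0]])
for n in("scene","top"):
    p,d=optics.snapshot(n); cv2.imwrite(f"pics/{n}{k}.png",p[:,:,::-1]); np.save(f"pics/{n}{k}d.npy",d)
    P=cloud(n,d);hsv=cv2.cvtColor(p,cv2.COLOR_RGB2HSV);t=manip.sense()["tcp_pos"]
    R=P-t; U=np.stack([R[...,:2]@X,R[...,:2]@Y,R[...,2]],-1)
    m=(cv2.inRange(hsv,(6,120,50),(20,255,230))>0)&(np.linalg.norm(R,axis=-1)<.13)&(abs(U[...,0])<.04)
    q=U[m]; print(n,len(q),'pct y',np.percentile(q[:,1],[1,99]).round(4))
    for lo in np.arange(-.085,.085,.01):
        w=q[(q[:,1]>=lo)&(q[:,1]<lo+.01)]
        if len(w)>5: print(' y',round(lo+.005,3),len(w),'z',np.percentile(w[:,2],[3,95]).round(4),'x',np.percentile(w[:,0],[3,97]).round(3))
E
python3 hold.py 11 10.4
python3 -c "
import cv2
a=cv2.imread('pics/scene11.png');cv2.imwrite('pics/c12.png',cv2.resize(a[80:280,300:550],(750,600)))"
```

```text
scene 438 pct y [-0.0707  0.0572]
 y -0.07 40 z [-0.0301 -0.0173] x [-0.009  0.017]
 y -0.06 68 z [-0.0386 -0.0145] x [-0.011  0.024]
 y -0.05 18 z [-0.045  -0.0217] x [0.019 0.024]
 y -0.03 20 z [0.004  0.0125] x [-0.009  0.013]
 y -0.02 76 z [-0.002   0.0166] x [-0.011  0.02 ]
 y -0.01 96 z [-0.0088  0.0256] x [-0.013  0.023]
 y -0.0 23 z [0.0199 0.0342] x [-0.013  0.028]
 y 0.04 27 z [0.03   0.0495] x [-0.003  0.013]
 y 0.05 56 z [0.0345 0.0556] x [-0.008  0.013]
 y 0.06 9 z [0.0378 0.0519] x [0.007 0.013]
top 194 pct y [-0.0715 -0.0062]
 y -0.07 41 z [-0.0314 -0.0198] x [-0.019  0.012]
 y -0.06 59 z [-0.0365 -0.0139] x [-0.025  0.015]
 y -0.03 22 z [0.0032 0.0109] x [-0.02   0.008]
 y -0.02 57 z [-0.0063  0.0155] x [-0.024  0.012]
 y -0.01 11 z [-0.0068  0.0127] x [-0.025 -0.016]
```

View pics/c12.png

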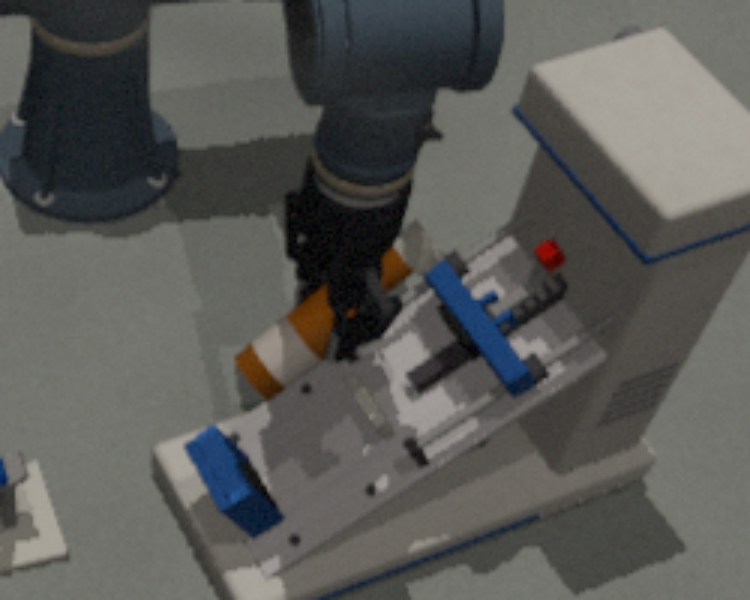

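```bash
python3 -m inch '[-0.2,-1.2,0,0, -0.4,-2.4,0,-0.013, -0.5,-3,0,-0.013, -0.5,-3.1,0,-0.013, -0.5,-3.1,0,-0.015, -0.5,-3.1,0,-0.015, -0.5,-3.1,0,-0.015, -0.5,-3.1,0,-0.015, -0.5,-3.1,0,-0.015, -0.5,-2.7,0,-0.015, -0.24,-1.8,0,0, 0,-0.9,0,0, 0,0,-2,0, 0,0,-3,0, 0,0,-3,0, 0,0,-2.5,0, 0,0,-1.5,0, 0,0,0,0]'
python3 hold.py 12 3.0
python3 -c "
import cv2
a=cv2.imread('pics/scene12.png');cv2.imwrite('pics/c13.png',cv2.resize(a[150:300,200:387],(750,600)))"
```

```text
t: 18.15
tcp_pos: [0.464, -0.236, 0.1639]
tool_rot: [0.688, 0.726, -0.0, -0.001]
force: [1.0, -0.3, -3.6]
finger_gap: 0.522
scene 387 pct y [-0.0682  0.057 ]
 y -0.07 16 z [-0.0306 -0.0221] x [-0.005  0.014]
 y -0.06 52 z [-0.0407 -0.0161] x [-0.009  0.021]
 y -0.05 15 z [-0.0441 -0.0233] x [0.015 0.022]
 y -0.02 54 z [-0.0051  0.0136] x [-0.009  0.02 ]
 y -0.01 37 z [-0.0136  0.0489] x [-0.002  0.028]
 y 0.02 27 z [0.0193 0.0557] x [0.    0.023]
 y 0.03 66 z [0.0206 0.0438] x [-0.013  0.022]
 y 0.04 59 z [0.018 0.045] x [-0.006  0.02 ]
 y 0.05 48 z [0.0167 0.0515] x [-0.003  0.013]
 y 0.06 8 z [0.0334 0.0491] x [0.008 0.013]
top 93 pct y [0.0281 0.0508]
 y 0.03 17 z [0.0271 0.1187] x [-0.028 -0.014]
 y 0.04 49 z [0.023  0.0496] x [-0.024  0.004]
 y 0.05 27 z [0.0183 0.0492] x [-0.018  0.006]
```

View pics/c13.png

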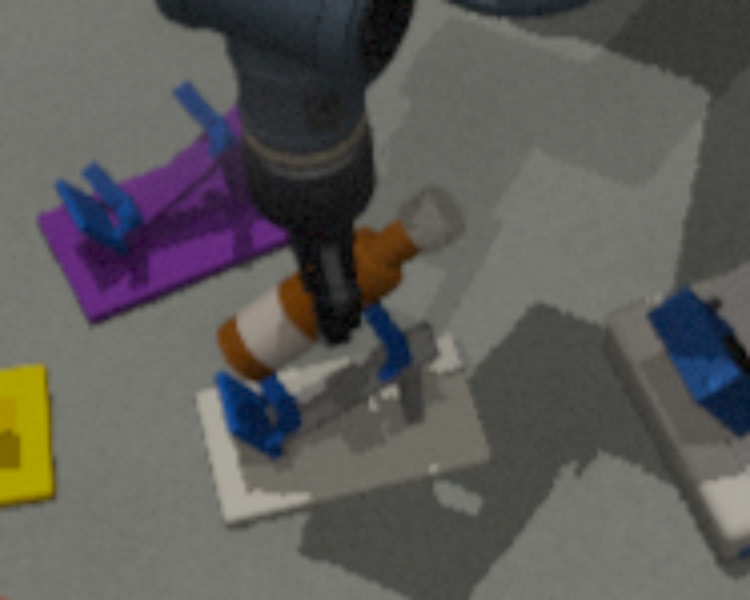

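```bash
python3 -m inch '[0.1,-0.1,-1.5,0, 0.05,-0.07,-1.5,0, 0,0,-1,0, 0,0,-0.6,0, 0,0,-0.4,0, 0,0,0,0]'
python3 hold.py 13 3.0
python3 -c "
import cv2
a=cv2.imread('pics/scene13.png');cv2.imwrite('pics/c14.png',cv2.resize(a[150:300,200:387],(750,600)))"
```

```text
t: 19.0
tcp_pos: [0.4658, -0.2384, 0.1146]
tool_rot: [0.688, 0.726, -0.0, -0.0]
force: [-0.7, 0.4, -5.2]
finger_gap: 0.523
scene 359 pct y [-0.0681  0.0551]
 y -0.07 16 z [-0.0311 -0.0196] x [-0.008  0.015]
 y -0.06 47 z [-0.0381 -0.0157] x [-0.008  0.022]
 y -0.05 14 z [-0.0445 -0.024 ] x [0.017 0.022]
 y -0.03 6 z [0.0017 0.0094] x [-0.002  0.011]
 y -0.02 56 z [-0.0081  0.024 ] x [-0.009  0.023]
 y -0.01 26 z [-0.0123  0.0363] x [-0.004  0.029]
 y 0.02 27 z [0.0129 0.0449] x [0.001 0.021]
 y 0.03 68 z [0.014  0.0447] x [-0.013  0.022]
 y 0.04 52 z [0.0197 0.0478] x [-0.009  0.021]
 y 0.05 43 z [0.0156 0.0539] x [-0.005  0.013]
top 44 pct y [0.0312 0.0492]
 y 0.03 8 z [0.0335 0.0897] x [-0.02  -0.003]
 y 0.04 24 z [0.0228 0.0475] x [-0.013  0.011]
 y 0.05 12 z [0.0395 0.0512] x [-0.006  0.008]
```

View pics/c14.png

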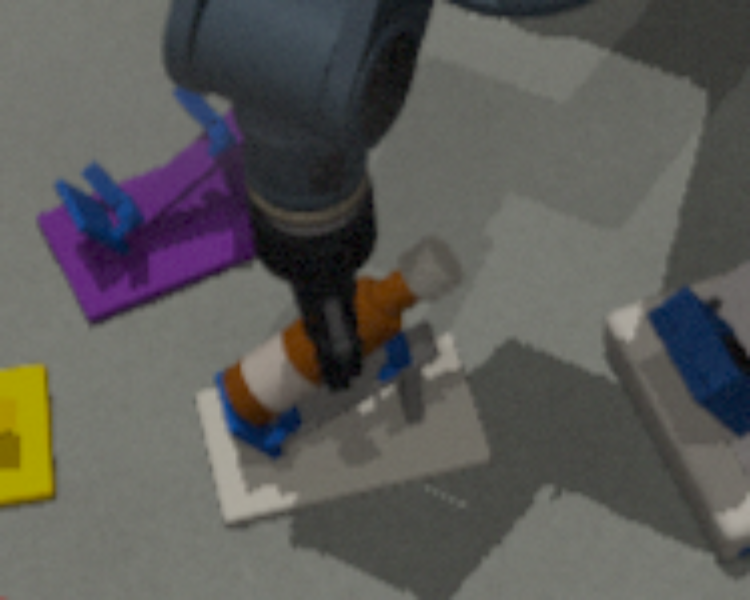

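```bash
python3 -m inch '[0,0,-0.2,0, 0,0,-0.2,0, 0,0,0,0]' 0 30; python3 -m inch '[0,0,-0.15,0, 0,0,-0.15,0, 0,0,0,0]'
```

```text
t: 19.48
tcp_pos: [0.4657, -0.2383, 0.1107]
tool_rot: [0.688, 0.726, -0.0, -0.0]
force: [-0.3, -0.0, -5.0]
finger_gap: 0.524
t: 19.85
tcp_pos: [0.466, -0.2386, 0.1078]
tool_rot: [0.688, 0.726, -0.0, 0.0]
force: [0.2, -0.6, -3.3]
finger_gap: 0.523
```

```bash
python3 -m inch '[0,0.05,-0.15,0, 0,0.06,-0.15,0, 0,0.08,-0.15,0, 0,0,0,0]';  python3 -m inch '[0,0.08,-0.12,0, 0,0.08,-0.12,0, 0,0.08,-0.12,0, 0,0,0,0]'
python3 hold.py 14 3.0
python3 -c "
import cv2
a=cv2.imread('pics/scene14.png');cv2.imwrite('pics/c15.png',cv2.resize(a[150:300,200:387],(750,600)))"
```

```text
t: 20.35
tcp_pos: [0.4667, -0.2376, 0.1042]
tool_rot: [0.688, 0.726, -0.0, 0.002]
force: [-0.4, -2.3, 4.3]
finger_gap: 0.524
t: 20.85
tcp_pos: [0.4666, -0.2344, 0.1003]
tool_rot: [0.688, 0.726, 0.0, 0.001]
force: [0.5, -0.9, 5.1]
finger_gap: 0.521
scene 367 pct y [-0.0706  0.0594]
 y -0.07 30 z [-0.0286 -0.0112] x [-0.011  0.019]
 y -0.06 43 z [-0.0316 -0.0083] x [-0.005  0.024]
 y -0.03 6 z [0.0021 0.0153] x [-0.006  0.01 ]
 y -0.02 54 z [-0.0068  0.0302] x [-0.009  0.023]
 y -0.01 26 z [-0.0101  0.0383] x [0.003 0.03 ]
 y 0.02 27 z [0.0088 0.0565] x [0.    0.023]
 y 0.03 64 z [0.01   0.0431] x [-0.009  0.022]
 y 0.04 50 z [0.0207 0.0407] x [-0.012  0.022]
 y 0.05 45 z [0.0159 0.0474] x [-0.004  0.015]
 y 0.06 18 z [0.0127 0.0494] x [-0.006  0.014]
top 24 pct y [0.0353 0.0528]
 y 0.04 13 z [0.0324 0.0427] x [-0.008  0.003]
 y 0.05 11 z [0.0184 0.0435] x [-0.    0.01]
```

View pics/c15.png

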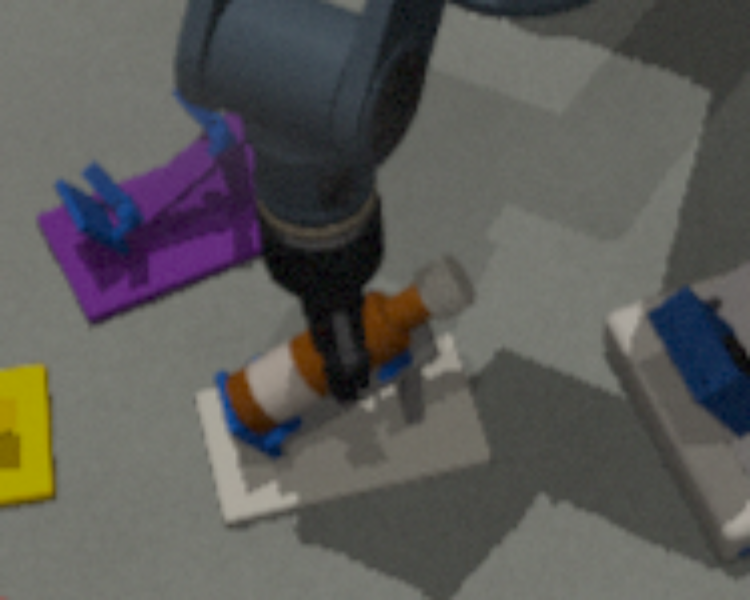

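```bash
python3 -m inch '[0,0.06,-0.1,0, 0,0.04,-0.1,0, 0,0,0,0]';  python3 hold.py 15 3.0 | head -12
```

```text
t: 21.32
tcp_pos: [0.4666, -0.2345, 0.0997]
tool_rot: [0.688, 0.726, -0.0, 0.002]
force: [-1.8, -2.8, 14.9]
finger_gap: 0.523
scene 366 pct y [-0.0706  0.0593]
 y -0.07 30 z [-0.0254 -0.0101] x [-0.011  0.02 ]
 y -0.06 43 z [-0.0325 -0.0085] x [-0.008  0.022]
 y -0.02 55 z [-0.004   0.0503] x [-0.01   0.025]
 y -0.01 26 z [-0.0114  0.0301] x [-0.005  0.028]
 y 0.02 24 z [0.016  0.0437] x [0.001 0.024]
 y 0.03 63 z [0.0129 0.0433] x [-0.01   0.023]
 y 0.04 51 z [0.0208 0.04  ] x [-0.012  0.021]
 y 0.05 43 z [0.0159 0.0462] x [-0.004  0.016]
 y 0.06 21 z [0.0113 0.0502] x [-0.008  0.013]
top 24 pct y [0.0354 0.0528]
 y 0.04 13 z [0.0321 0.0398] x [-0.008  0.001]
```

```bash
python3 -m inch '[0,0,0.1,0, 0,0,0,0]'; python3 -m inch '[0,0,0,0, 0,0,0,0, 0,0,0,0, 0,0,0,0]' 75
python3 -c "
from h import *
p,d=optics.snapshot('scene');cv2.imwrite('pics/scene16.png',p[:,:,::-1]);cv2.imwrite('pics/c16.png',cv2.resize(p[150:300,200:387,::-1],(750,600)))"
```

```text
t: 21.68
tcp_pos: [0.4666, -0.2345, 0.0998]
tool_rot: [0.688, 0.726, -0.0, 0.002]
force: [-0.2, -3.8, 8.7]
finger_gap: 0.529
t: 22.18
tcp_pos: [0.4655, -0.2326, 0.0983]
tool_rot: [0.688, 0.726, 0.0, -0.001]
force: [-0.4, -0.4, -1.0]
finger_gap: 0.75
```

View pics/c16.png

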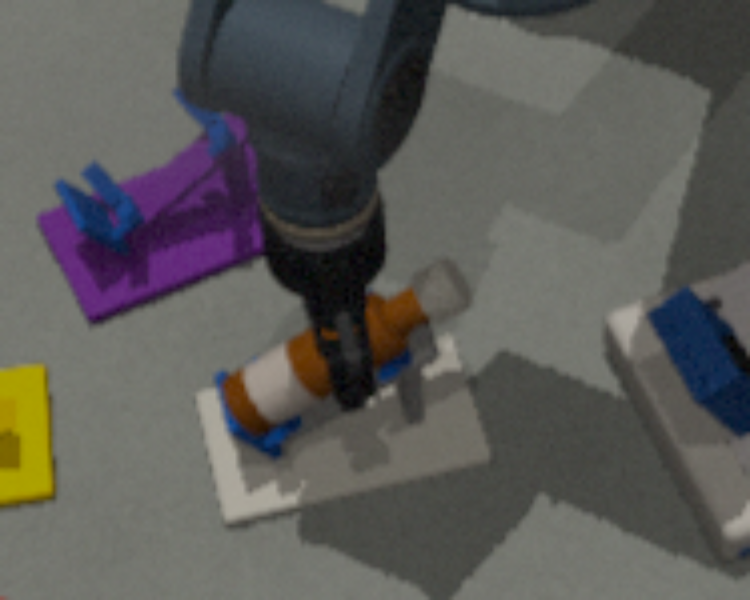

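Released, and the bottle slid a little to the stop. Going straight up now, then a final check.

```bash
python3 -m inch '[0,0,0.8,0, 0,0,1.5,0, 0,0,2.5,0, 0,0,3,0, 0,0,3,0, 0,0,3,0, 0,0,3,0, -1,-4,2,0, -1,-4,1,0, -1,-4,0,0, -1,-4,0,0, -1,-4,0,0, -1,-4,0,0, 0,0,0,0, 0,0,0,0]'
python3 - <<'E'
from h import *
import subprocess
a=np.deg2rad(3.0);X=np.array([np.cos(a),np.sin(a)]);Y=np.array([-X[1],X[0]]);H=np.array([.4688,-.2994])
def sl(P):
    x=(P[...,:2]-H)@X; y=(P[...,:2]-H)@Y; z=P[...,2]-.062; c,s=np.cos(np.pi/6),.5
    return np.stack([x,y*c+z*s,-y*s+z*c],-1)
for n in("scene","top"):
    p,d=optics.snapshot(n); cv2.imwrite(f"pics/{n}17.png",p[:,:,::-1]); np.save(f"pics/{n}17d.npy",d)
    P=cloud(n,d);S=sl(P);hsv=cv2.cvtColor(p,cv2.COLOR_RGB2HSV)
    m=(cv2.inRange(hsv,(6,120,50),(20,255,230))>0)&(np.linalg.norm(S-[0,.06,0],axis=-1)<.15)
    q=S[m];print(n,len(q),'y',np.percentile(q[:,1],[1,99]).round(4))
    for lo in np.arange(-.005,.15,.02):
        w=q[(q[:,1]>=lo)&(q[:,1]<lo+.02)]
        if len(w)>5: print(round(lo+.01,3),'ztop',np.percentile(w[:,2],95).round(4),'x',np.percentile(w[:,0],[3,97]).round(4))
    P0=cloud(n,np.load(f"pics/{n}0d.npy"))
b=cv2.imread("pics/scene17.png");t=cv2.imread("pics/top17.png")
cv2.imwrite("pics/c17.png",np.vstack([cv2.resize(b[100:380,170:560],(780,300*780//780))[:300],cv2.resize(t[130:330,50:510],(780,290))]))
E
python3 bar.py 17
```

```text
t: 24.1
tcp_pos: [0.4056, -0.4723, 0.2973]
tool_rot: [0.688, 0.725, 0.0, -0.0]
force: [-0.5, -0.2, 0.9]
finger_gap: 0.753
scene 581 y [0.0022 0.1454]
0.005 ztop 0.0234 x [-0.0075  0.0229]
0.025 ztop 0.0259 x [-0.0046  0.0206]
0.045 ztop 0.0214 x [-0.0039  0.0212]
0.065 ztop 0.0253 x [-0.0075  0.0237]
0.085 ztop 0.024 x [-0.007   0.0236]
0.105 ztop 0.0246 x [-0.007   0.0236]
0.125 ztop 0.0226 x [-0.0093  0.0219]
0.145 ztop 0.0142 x [-0.0056  0.0135]
top 529 y [0.0009 0.1404]
0.005 ztop 0.0243 x [-0.0241  0.0163]
0.045 ztop 0.0226 x [-0.0238  0.0116]
0.065 ztop 0.0237 x [-0.0237  0.0159]
0.085 ztop 0.0246 x [-0.0236  0.0155]
0.105 ztop 0.0254 x [-0.0234  0.0157]
0.125 ztop 0.0225 x [-0.0217  0.0137]
0.145 ztop 0.0148 x [-0.0137  0.0051]
(array([0.5594145 , 0.17331175, 0.20862768]), np.int64(170)) (array([0.55473584, 0.22233083, 0.23638782]), np.int64(153)) slide 0.056369510540973 [-0.00467866  0.04901907  0.02776013]
```

View pics/c17.png

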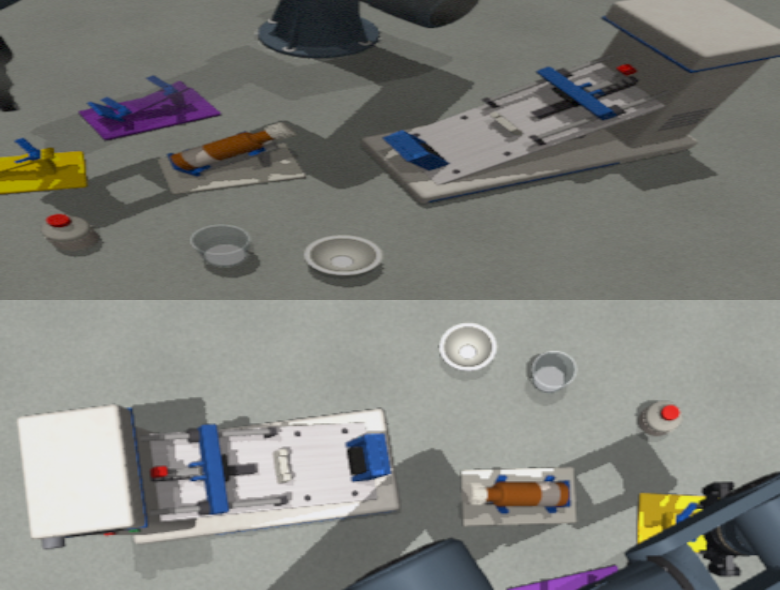

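The bottle lies along the slope, foot about 1–2 mm from the stop, cap at the high end. The bar is back at about 56 mm, the bystanders have not moved and the arm is clear. Handing in.

```bash
python3 -c "
from station import job;print(job.sign_off())"
```

```text
the job is handed in; nothing more can be done
None
```

The job is done and handed in at about 24 s of the 61 s allowed; the sign-off gave no verdict.

**What I did:**
- Gripped the red pawl tab with the tool held vertical (moves could not tilt it) and swung it up with the bar still forward.
- Pulled the bar back, then let the tab drop.
- Gripped the bottle 73 mm from its foot and lifted the cap end until the neck was about 69 mm above the deck (56 needed).
- Drew the foot out of the socket along the bottle's tilted axis and carried the bottle cap-high to the white rest.
- Set the foot down first, pivoted the bottle into both V saddles, released it and moved the arm clear.

**Last checks, from both cameras:**

| Check | Measured | Needed |
|---|---|---|
| Bottle top line above the slope, along the body | 21–26 mm (23 if seated) | parallel to the slope |
| Foot from the stop | 1–2 mm | within 15 mm |
| Clamp bar slide | about 56 mm | above 45 mm (above 52 mm on the way) |

The beaker, reagent bottle and mortar look unmoved by eye in the pictures; I did not measure them.

**Checks that disagreed:**
- The two cameras differed by 3–7 mm in world x, so I averaged them and checked against the gripper's known position.
- My first estimate of the shaker's position was about 4 mm off along its own y. I corrected it from the front face of the head. This left only about 3 mm between the gripper body and the head, so I stopped the bar at about 56 mm, short of its 60 mm stop.

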